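Turn round a row of machined parts into the inspection rack

TASK

Move the four machined steel parts, one at a time, from the wooden tray into the metal inspection rack, in reverse order along the row: the part that stood nearest the robot goes into the rack's farthest compartment, the next into the one before it, and so on, so that the farthest part ends nearest. Stand each part upright on the floor of its own compartment and leave them all released and at rest.

Things in the scene. Friction and masses are not known exactly. Their poses are not given: they have to be found in the camera images.
- shaft_center (a point): Loose steel part, upright, 80 mm tall, round 36 mm foot; stepped round shaft: 28 mm diameter from 20 to 40 mm up, 20 mm diameter above (grip there). Point: on its axis, 40 mm above its underside; z up. At the start its y is within 0.35 rad of the wood tray's y, and it stands up to 10 mm off its nest's centre.
- hexhead_center (a point): Loose steel part, upright, 80 mm tall, round 36 mm foot; spindle with hexagonal head 30 mm across flats from 40 to 80 mm up, two flats facing its own +y and -y (grip these); 22 mm neck. Point: on its axis, 40 mm above its underside; z up. At the start its y is within 0.35 rad of the wood tray's y, and it stands up to 10 mm off its nest's centre.
- square_center (a point): Loose steel part, upright, 80 mm tall, round 36 mm foot; spindle with square head 28 x 28 mm from 40 to 80 mm up, dark bore on top, sides along its own x and y; 22 mm neck. Point: on its axis, 40 mm above its underside; z up. At the start its y is within 0.35 rad of the wood tray's y, and it stands up to 10 mm off its nest's centre.
- fork_center (a point): Loose steel part, upright, 80 mm tall, round 36 mm foot; fork end: head 24 mm in x, 30 mm in y from 36 mm up, two prongs with a 14 mm slot along its own x between them (grip across both, along y); 22 mm neck. Point: on its axis, 40 mm above its underside; z up. At the start its y is within 0.35 rad of the wood tray's y, and it stands up to 10 mm off its nest's centre.
- nest_shaft: Fixed square wooden nest, 66 x 66 mm, rim 12 mm high and 4 mm thick, floor 6 mm above its underside: the place on the wood tray where the part 'shaft' stands at the start (the four nests look alike). Origin: centre of its underside, 10 mm above the table; x along the row. It stays put.
- nest_hexhead: Fixed square wooden nest, 66 x 66 mm, rim 12 mm high and 4 mm thick, floor 6 mm above its underside: the place on the wood tray where the part 'hexhead' stands at the start (the four nests look alike). Origin: centre of its underside, 10 mm above the table; x along the row. It stays put.
- nest_square: Fixed square wooden nest, 66 x 66 mm, rim 12 mm high and 4 mm thick, floor 6 mm above its underside: the place on the wood tray where the part 'square' stands at the start (the four nests look alike). Origin: centre of its underside, 10 mm above the table; x along the row. It stays put.
- nest_fork: Fixed square wooden nest, 66 x 66 mm, rim 12 mm high and 4 mm thick, floor 6 mm above its underside: the place on the wood tray where the part 'fork' stands at the start (the four nests look alike). Origin: centre of its underside, 10 mm above the table; x along the row. It stays put.
- wood_tray: Fixed wooden tray board, 300 x 84 mm, 10 mm thick (end strips 22 mm high), on which the four nests stand in a row along its x, in shuffled order, at x = -105, -35, +35, +105 mm. Origin: centre of its underside, on the table. Its +x end is the far end from the robot (yaw within 0.35 rad). It may stand left or right.
- metal_rack: Fixed aluminium rack, 290 x 80 mm, four open empty compartments in a row along its x, centres at x = -105, -35, +35, +105 mm, y = 0, each 60 x 60 mm inside; floor 8 mm and walls 20 mm above its underside, walls 10 mm thick. Origin: centre of its underside, on the table. Its +x end is far from the robot (yaw within 0.35 rad). On the other side from the wood tray.
Things that resemble listed ones, but are neither listed nor needed, are in the scene too. Leave any orange look-alike of the part that bears fork_center alone.

How it is judged:
By the outcome, as a careful person would: the job done as asked, in the order asked, and still so for the second after the job is handed in, with the robot touching nothing.
It also fails if it takes over 118 s, if anything falls off the work surface, if the arm or the gripper's body presses on something with over 40 N, if the wrist force passes 120 N, or if a joint passes its speed limit or range.

ROBOT

A 7-joint arm with a two-finger parallel gripper is mounted at the origin on the work surface. World frame = base frame: x ahead of the robot, y to its left, z up, the work surface at z = 0. Lengths are in m, angles in rad, forces in N, time in s.
With the tool pointing down it reaches from about 0.4 to 0.9 m from the base axis. Payload 5.5 kg.
Tool frame: the origin (TCP) lies at the centre of the arm's flange, where the gripper is bolted on; the fingertips stand 178 mm ahead of it and the grasp point (between the pads) lies ctrl.hold_point_z ahead of it (ctrl.hold_point_z is the distance from the TCP to the grasp point, in m); z points along the fingers, y is the line along which they close (so a half turn about z gives the same grasp; the last joint's range is limited). The gripper opens to 92 mm and grips with 3 to 60 N. Pads are 19 mm wide; open, the fingers measure 130 mm over their backs; the gripper's body (75 mm by 190 mm) begins 47 mm behind the grasp point.
Start: joints at [-0.972, 0.501, -0.427, 1.55, 0.221, 1.138, -0.21], TCP at [0.214, 0.614, 0.405] pointing down, gripper open.
Joint ranges: [-2.88, 2.88], [-0.31, 2.03], [-1.54, 1.56], [0.2, 2.42], [-1.41, 4.55], [0.19, 2.02], [-2.57, 2.57]. Speed limits (rad/s): [2.57, 2.57, 3.14, 3.14, 3.14, 3.14, 3.14].

INTERFACE

Orientations are given as a unit quaternion [w, x, y, z].
In Python, from bench import monitor, grab_frame, workorder, ctrl gives the robot as it stands.
- The arm moves only by the shell command python3 -m jog 'ROWS' [OPENING] [FORCE]. ROWS is JSON, a list that holds one entry, the list of rows, each a list of 4 numbers: the shift along the tool's x, y, z in mm, then the turn about the tool's z in rad. A call has 1 to 5 rows; each row shifts and turns the commanded pose from where the row before left it, along the tool's axes as they then stand; what a row does not reach is not made up. A row lasts 1/10 s, in which the tool goes at most 50 mm and 8.59 degrees, less where a joint would pass 70% of its speed; a pose out of reach is approached as far as the arm can. A call with a gripper value outside its range is refused whole. OPENING is the closure in counts, from 0 (fully open) to 255 (shut), set as the call begins (- or left out, the last holds). The fingers move at their own pace and stop on an object; FORCE is the grip in N (left out, the last holds). Time passes only in rows, so rows that do not move let the fingers close. It gives the time, the measured TCP pose, the force, the opening and the grip force at its end, in the units of the state.
- monitor.get_state(): the state, without advancing time (a new reading comes with each control period).
- grab_frame(name): name is "side" or "top"; returns a dict with "color" (420x560x3 uint8, red, green, blue), "depth" (420x560 float32, m along the optical axis (not along the pixel's ray), 0 where there is no reading), "fx", "fy", "cx", "cy" (pixels), "cam_to_world" (4x4, takes a point from camera to world coordinates). Camera axes: x right, y down, z forward; pixel columns grow to the right and rows downward; lengths in m; the calibration is good to about 2 mm. A picture is of the moment at which its call begins.
- workorder.close_job(): hands the job in; it is judged then, once.
The state is a dict: "t": time; "joints": joint angles; "qvel": joint speeds; "joint_efforts": joint torques, N m; "position": TCP position; "orientation": TCP orientation; "ft_force": force on the tool from outside, world axes, zero at the start; "ft_torque": the same for the moment, N m; "finger_gap": finger opening in m; "gripper_force": force on a finger pad.
Only numpy, scipy, OpenCV 4.12 (cv2) and the standard library are available. Lean on these libraries where they do the work, as an engineer would, in place of code of your own. Each camera call takes 0.05 s, during which the arm holds its last target. There are 200 camera calls.

## Working session

There is one attempt and no reset: what is moved stays moved. The work goes in short steps, Python scripts to look and compute and a shell command to move; the robot and the scene stay as the last step left them, time stands still between calls to the robot, and variables do not carry over. Pictures are saved under pics/ and viewed, at most 14 in all, crops included, and the job is handed in when it is done.

```bash
ls; mkdir -p pics
python3 - <<'E'
from bench import monitor, grab_frame, ctrl
import cv2,numpy as np
print(monitor.get_state(), ctrl.hold_point_z)
for n in ("top","side"):
    f=grab_frame(n); cv2.imwrite(f"pics/{n}0.png",f["color"][:,:,::-1]); np.savez(f"{n}0.npz",**f)
    print(n,f["fx"],f["fy"],f["cx"],f["cy"],f["cam_to_world"].round(3).tolist())
E
```

```text
pics
{'t': 0.0, 'joints': array([-0.97178553,  0.5018748 , -0.42675032,  1.55144009,  0.22078715,
        1.13830558, -0.21029122]), 'qvel': array([-1.50633246e-04, -3.72166604e-04, -1.03110349e-03, -2.49634631e-04,
       -1.02863110e-03, -1.23951652e-03,  2.86725849e-05]), 'joint_efforts': array([-2.86431487e-04, -5.66576314e+01, -5.81625402e+00, -2.79117358e+01,
       -6.86264760e-02,  3.09560448e-02,  2.16683984e-04]), 'position': array([0.21415441, 0.61333583, 0.40366162]), 'orientation': array([-1.97444424e-04,  1.67107431e-01,  9.85938197e-01, -9.68898811e-04]), 'ft_force': array([ 0.21470642, -0.87886322,  0.04863797]), 'ft_torque': array([-0.00286258,  0.07286575, -0.02836186]), 'gripper_force': 0.0, 'finger_gap': 0.09187844711976048} 0.1592
top 496.4708341544604 496.4708341544604 280.42573313897617 210.61801690434464 [[-0.004, -0.984, 0.179, 0.326], [-1.0, 0.007, 0.015, 0.029], [-0.016, -0.179, -0.984, 1.176], [0.0, 0.0, 0.0, 1.0]]
side 472.22013181662436 472.22013181662436 276.7843887785174 206.95907724207595 [[0.902, -0.289, 0.322, 0.186], [-0.433, -0.608, 0.665, -0.641], [0.003, -0.739, -0.674, 0.763], [0.0, 0.0, 0.0, 1.0]]
```

View pics/top0.png

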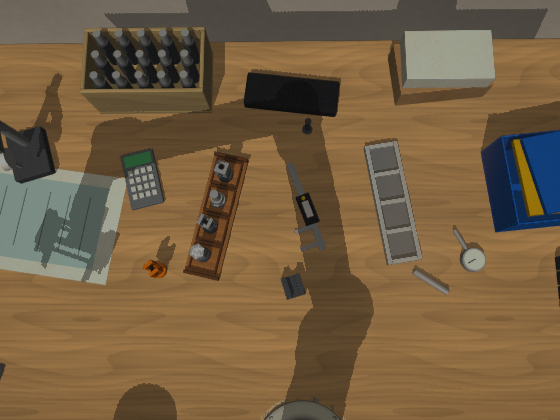

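View pics/side0.png

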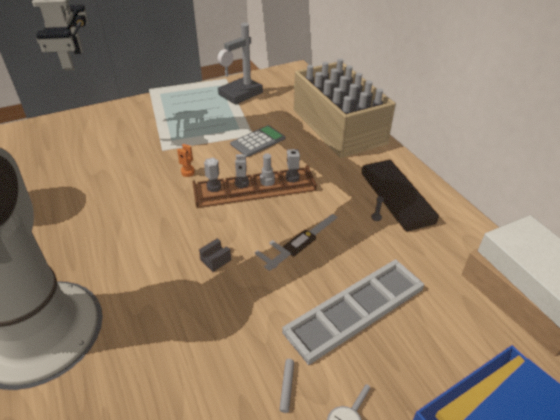

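The top view shows the tray at cols 185–248, rows 152–278 (left) and the rack at cols 365–420, rows 140–263 (right). The orange fork stands at (155,268). Next I need enlarged crops.

Run:
```python
import cv2,numpy as np
def prep(n,x0,y0,x1,y1,s):
    c=np.load(f"{n}0.npz")["color"][y0:y1,x0:x1,::-1]
    c=(255*(c/255.)**0.6).astype(np.uint8)
    c=cv2.resize(c,None,fx=s,fy=s,interpolation=cv2.INTER_CUBIC)
    for v in range(x0+(-x0)%10,x1,10): cv2.line(c,((v-x0)*s,0),((v-x0)*s,6),(0,255,255),1); cv2.putText(c,str(v),((v-x0)*s,16),0,.35,(0,255,255),1)
    for v in range(y0+(-y0)%10,y1,10): cv2.line(c,(0,(v-y0)*s),(6,(v-y0)*s),(0,255,255),1); cv2.putText(c,str(v),(8,(v-y0)*s+4),0,.35,(0,255,255),1)
    return c
a=prep("top",175,145,260,285,4); b=prep("top",355,130,430,270,4)
h=max(a.shape[0],b.shape[0]); 
p=lambda im:cv2.copyMakeBorder(im,0,h-im.shape[0],0,8,0)
cv2.imwrite("pics/c1.png",np.hstack([p(a),p(b)]))
cv2.imwrite("pics/c2.png",prep("side",185,140,325,210,5))
```

```text
(no output)
```

View pics/c1.png

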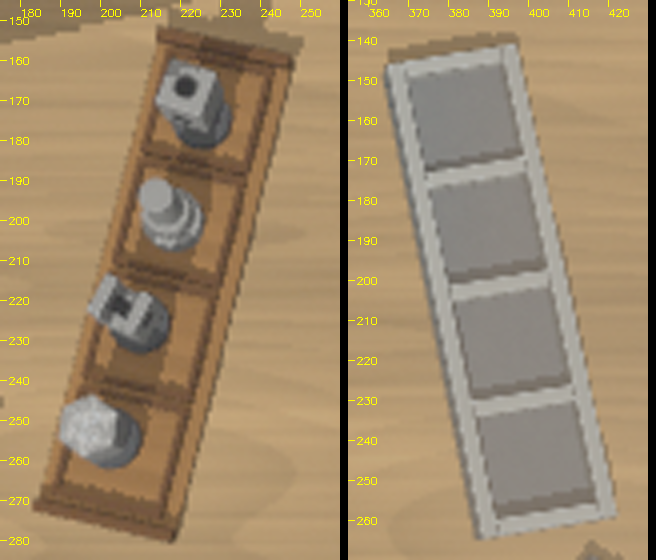

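View pics/c2.png

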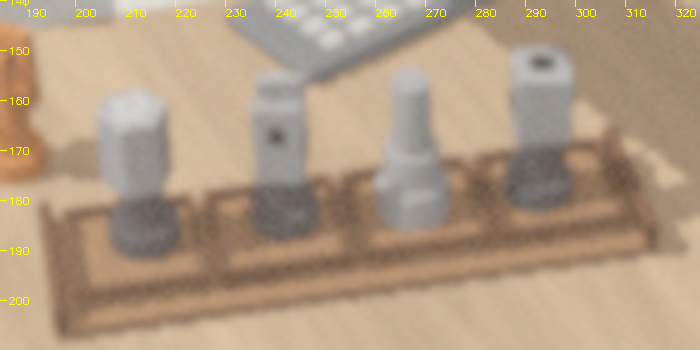

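Near→far order on the tray is hexhead (197,251), fork (205,221), shaft (214,193), square (221,167). So hexhead goes to rack +105, fork to +35, shaft to −35 and square to −105. I'll get positions from the depth images next.

```bash
cat > h.py <<'E'
import numpy as np,cv2
def cloud(f):
    d=f["depth"]; v,u=np.mgrid[:420,:560]; T=f["cam_to_world"]
    P=np.stack([(u-f["cx"])/f["fx"]*d,(v-f["cy"])/f["fy"]*d,d],-1)@T[:3,:3].T+T[:3,3]
    P[d==0]=np.nan; return P
def px2w(f,u,v,z):
    T=f["cam_to_world"]; r=T[:3,:3]@np.array([(u-f["cx"])/f["fx"],(v-f["cy"])/f["fy"],1]); c=T[:3,3]
    return c+r*(z-c[2])/r[2]
def w2px(f,p):
    T=f["cam_to_world"]; q=T[:3,:3].T@(np.array(p)-T[:3,3]); return [f["fx"]*q[0]/q[2]+f["cx"],f["fy"]*q[1]/q[2]+f["cy"]]
E
python3 - <<'E'
from h import *
np.set_printoptions(precision=4,suppress=True)
t=dict(np.load("top0.npz")); s=dict(np.load("side0.npz"))
Pt,Ps=cloud(t),cloud(s)
for P in (Pt,Ps): q=P[350:380,200:240].reshape(-1,3); print("table/noise",np.nanmean(q,0),np.nanstd(q[:,2]))
for n,u,v in [("hex",197.5,251.2),("fork",205.5,220.7),("shaft",214,193.2),("square",221.5,166.7)]:
    c=px2w(t,u,v,.096); print(n,"px",c[:2])
    for k,P in (("top",Pt),("side",Ps)):
        q=P.reshape(-1,3); q=q[(np.hypot(*(q[:,:2]-c[:2]).T)<.028)&(q[:,2]>.06)]; h=q[q[:,2]>.088]
        r=cv2.minAreaRect((h[:,:2]*1e3).astype(np.float32)); print("  ",k,len(h),"mean",h.mean(0),"rect",np.round(r[0],1),np.round(r[1],1),round(r[2],1),"zmax",q[:,2].max())
# rack
q=Pt[125:275,355:430].reshape(-1,3); h=q[(q[:,2]>.015)&(q[:,2]<.03)]
print("rack",len(h),cv2.minAreaRect((h[:,:2]*1e3).astype(np.float32)),h[:,2].mean())
q=Ps[250:370,270:440].reshape(-1,3); h=q[(q[:,2]>.016)&(q[:,2]<.03)]
print("rack side",len(h),cv2.minAreaRect((h[:,:2]*1e3).astype(np.float32)))
# rim by hand-read corners
for (x,y) in [(388,68),(516,43),(616,515),(478,540)]: print(px2w(t,(x-348)/4+355,y/4+130,.02)[:2])
# compartment dividers' middle lines: ends
for (x,y) in [(160,40),(290,65),(175,540),(35,505)]: print("tray",px2w(t,x/4+175,y/4+145,.022)[:2])
E
```

```text
table/noise [ 0.1843  0.1877 -0.0003] 0.002194312536941631
table/noise [ 0.2822 -0.2133 -0.0005] 0.001327340589846486
hex px [0.4342 0.2272]
   top 170 mean [0.4345 0.2288 0.0955] rect [433.9 229.2] [30.3 32.6] 85.0 zmax 0.10041813426188684
   side 122 mean [0.4325 0.2268 0.0945] rect [432.9 229.8] [30.1 36. ] 23.5 zmax 0.10049389806754416
fork px [0.5016 0.2113]
   top 93 mean [0.5024 0.2131 0.0953] rect [502.5 213.6] [30.8 23.8] 62.3 zmax 0.10130536647068111
   side 80 mean [0.5008 0.2121 0.0938] rect [501.4 212.7] [32.4 22.2] 62.4 zmax 0.09833889381100946
shaft px [0.5636 0.1937]
   top 65 mean [0.5632 0.1944 0.0952] rect [563.7 194.6] [18.  18.7] 62.6 zmax 0.09921347649887147
   side 53 mean [0.5611 0.1927 0.0938] rect [561.8 194.1] [19.1 16.8] 65.1 zmax 0.09960358688040827
square px [0.6246 0.178 ]
   top 162 mean [0.6247 0.1785 0.0957] rect [625.7 179.1] [28.2 28.5] 70.9 zmax 0.09987916010736297
   side 109 mean [0.6227 0.1762 0.0945] rect [624.  178.5] [28.8 28.4] 71.6 zmax 0.09783277821867797
rack 1651 ((542.1939697265625, -221.1569061279297), (324.99188232421875, 81.35076141357422), 9.112386703491211) 0.019659725790327903
rack side 2278 ((539.6353149414062, -221.6160430908203), (330.1045837402344, 82.35893249511719), 9.034146308898926)
[ 0.6919 -0.1582]
[ 0.707 -0.236]
[ 0.4215 -0.2806]
[ 0.4075 -0.2004]
tray [0.6744 0.2045]
tray [0.6581 0.1257]
tray [0.3747 0.1898]
tray [0.3952 0.2716]
```

```bash
cat > go.py <<'E'
# usage: go.py x y yaw_deg z_tcp : remaining turn, then shift in tool axes after that turn
import sys; import numpy as np
from bench import monitor
from scipy.spatial.transform import Rotation as R
s=monitor.get_state(); p=s["position"]; q=s["orientation"]
M=R.from_quat([q[1],q[2],q[3],q[0]]).as_matrix()
yaw=np.degrees(np.arctan2(M[1,1],M[0,1]))-90
x,y,w,z=map(float,sys.argv[1:5]); a=np.radians(w+90)
d=np.array([x,y,z])-p; ty=np.array([np.cos(a),np.sin(a)]); tx=np.array([-np.sin(a),np.cos(a)])*-1
tx=np.array([-ty[1],ty[0]])
print("t %.2f yaw %.2f turn %.3f shift x %.1f y %.1f z %.1f gap %.4f gf %.1f"%(s["t"],yaw,-np.radians(w-yaw),1e3*tx@d[:2],1e3*ty@d[:2],-1e3*d[2],s["finger_gap"],s["gripper_force"]),"tilt",M[:,2].round(4),"F",s["ft_force"].round(1),"J",s["joints"].round(2))
E
python3 go.py .4338 .2286 -5.5 .237
python3 -m jog '[[[0,0,35,-0.12],[0,0,35,-0.12],[-26,-36,0,0],[-26,-36,0,0],[-26,-36,0,0]]]' 0 25
python3 go.py .4338 .2286 -5.5 .237
python3 -m jog '[[[-26,-36,0,0],[-26,-36,0,0],[-26,-36,0,0],[-26,-36,0,0],[0,0,0,0]]]'
python3 go.py .4338 .2286 -5.5 .237
```

```text
t 0.10 yaw -19.24 turn -0.240 shift x -255.6 y -362.0 z 166.8 gap 0.0921 gf 0.0 tilt [-7.0e-04 -1.6e-03 -1.0e+00] F [ 0.6 -0.3 -0.2] J [-0.97  0.5  -0.43  1.55  0.22  1.14 -0.21]
t: 0.6
position: [0.2817, 0.4972, 0.3332]
orientation: [-0.001, 0.047, 0.999, -0.001]
ft_force: [1.2, 0.0, 0.3]
finger_gap: 0.0921
gripper_force: 0.0
t 0.60 yaw -5.43 turn 0.001 shift x -177.1 y -252.8 z 96.2 gap 0.0921 gf 0.0 tilt [-0.0018 -0.0019 -1.    ] F [1.2 0.  0.3] J [-0.74  0.45 -0.46  1.82  0.24  0.93  0.17]
t: 1.1
position: [0.3751, 0.3391, 0.3339]
orientation: [0.0, 0.053, 0.999, -0.002]
ft_force: [-0.1, 0.4, 0.8]
finger_gap: 0.0919
gripper_force: 0.0
t 1.10 yaw -6.07 turn -0.010 shift x -69.1 y -104.4 z 96.9 gap 0.0919 gf 0.0 tilt [ 6.0e-04 -4.9e-03 -1.0e+00] F [-0.1  0.4  0.8] J [-0.43  0.33 -0.43  1.97  0.18  0.87  0.51]
```

```bash
python3 -m jog '[[[-23,-35,0,0],[-23,-35,0,0],[-23,-34,0,0],[0,0,0,0]]]' >/dev/null
python3 go.py .4338 .2286 -5.5 .237
python3 - <<'E'
from bench import grab_frame
import cv2
f=grab_frame("side"); cv2.imwrite("pics/s1.png",cv2.resize(f["color"][40:260,120:400,::-1],None,fx=2.5,fy=2.5,interpolation=cv2.INTER_CUBIC))
E
```

```text
t 1.50 yaw -6.00 turn -0.009 shift x -1.3 y -1.2 z 97.2 gap 0.0920 gf 0.0 tilt [ 3.0e-04 -3.3e-03 -1.0e+00] F [ 0.6 -0.1  0.2] J [-0.22  0.3  -0.38  2.01  0.15  0.86  0.79]
```

View pics/s1.png

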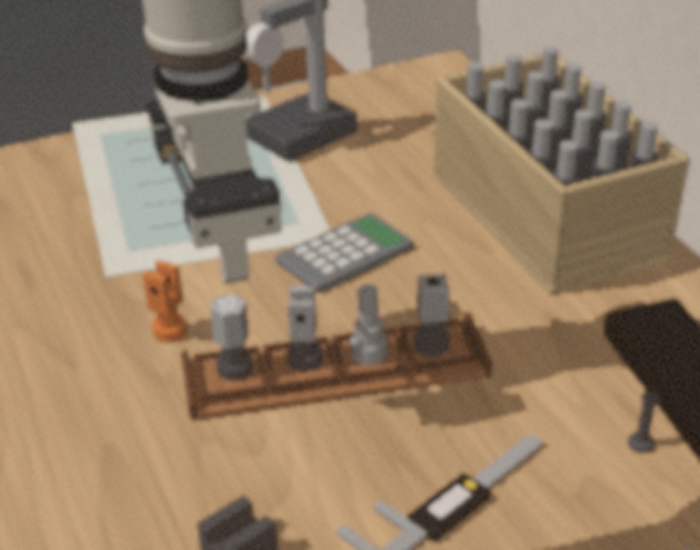

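The near finger at crop (233,262) sits over the hex head at (230,320) and is aligned along the row. I'll descend and grip.

```bash
python3 -m jog '[[[-1,-1,32,0],[0,0,32,0],[0,0,33,0],[0,0,0,0]]]' >/dev/null
python3 go.py .4338 .2286 -5.5 .237
python3 -m jog '[[[0,0,0,0],[0,0,0,0],[0,0,0,0],[0,0,0,0],[0,0,0,0]]]' 255 35 | tail -3
python3 -m jog '[[[0,0,0,0],[0,0,0,0]]]' | tail -3
python3 go.py .4338 .2286 -5.5 .237
```

```text
t 1.95 yaw -5.35 turn 0.003 shift x -6.3 y -5.4 z -2.9 gap 0.0916 gf 0.0 tilt [-0.0078 -0.0028 -1.    ] F [-1.   0.   0.3] J [-0.27  0.47 -0.34  2.07  0.25  0.65  0.7 ]
ft_force: [-0.2, 0.2, -0.4]
finger_gap: 0.0561
gripper_force: 0.0
ft_force: [-0.4, 0.5, 0.1]
finger_gap: 0.0403
gripper_force: 0.0
t 2.65 yaw -5.50 turn 0.000 shift x -3.4 y -5.3 z 0.9 gap 0.0403 gf 0.0 tilt [ 3.e-04  1.e-04 -1.e+00] F [-0.4  0.5  0.1] J [-0.27  0.46 -0.34  2.07  0.24  0.65  0.7 ]
```

```bash
python3 -m jog '[[[0,0,0,0],[0,0,0,0],[-3.5,-5,0.5,0],[0,0,0,0]]]' 80 35 | tail -3
python3 go.py .4338 .2286 -5.5 .237
python3 -m jog '[[[0,0,0,0],[0,0,0,0],[0,0,0,0],[0,0,0,0],[0,0,0,0]]]' 255 35 | tail -3
python3 -m jog '[[[0,0,0,0],[0,0,0,0]]]' | tail -3
python3 go.py .4338 .2286 -5.5 .237
```

```text
ft_force: [-0.8, -0.5, 0.9]
finger_gap: 0.0625
gripper_force: 0.0
t 3.05 yaw -5.55 turn -0.001 shift x 0.6 y 0.6 z 0.1 gap 0.0625 gf 0.0 tilt [-1.e-04 -7.e-04 -1.e+00] F [-0.8 -0.5  0.9] J [-0.26  0.46 -0.34  2.07  0.25  0.65  0.72]
ft_force: [0.8, -0.0, -1.1]
finger_gap: 0.0297
gripper_force: 35.0
ft_force: [-0.2, 0.2, -0.9]
finger_gap: 0.0299
gripper_force: 35.0
t 3.75 yaw -5.48 turn 0.000 shift x 0.0 y -0.5 z 0.2 gap 0.0299 gf 35.0 tilt [ 0.e+00  3.e-04 -1.e+00] F [-0.2  0.2 -0.9] J [-0.26  0.46 -0.34  2.07  0.24  0.65  0.72]
```

```bash
python3 -m jog '[[[0,0,-20,0],[0,0,-30,-0.05],[0,0,-30,-0.046],[0,0,-25,0],[0,0,0,0]]]' | tail -3
python3 go.py .6607 -.2026 0 .345
python3 -m jog '[[[-15,-25,0,0],[-20,-38,0,0],[-20,-38,0,0],[-20,-38,0,0],[-20,-38,0,0]]]' | tail -1
python3 -m jog '[[[-20,-38,0,0],[-20,-38,0,0],[-20,-38,0,0],[-20,-38,0,0],[-20,-38,0,0]]]' | tail -1
python3 go.py .6607 -.2026 0 .230
```

```text
ft_force: [0.4, 0.8, -2.9]
finger_gap: 0.0299
gripper_force: 35.0
t 4.25 yaw 0.00 turn 0.000 shift x -225.8 y -432.2 z 0.2 gap 0.0299 gf 35.0 tilt [ 0.0054  0.0022 -1.    ] F [ 0.4  0.8 -2.9] J [-0.18  0.29 -0.42  2.    0.15  0.88  0.89]
gripper_force: 35.0
gripper_force: 35.0
t 5.25 yaw 0.00 turn 0.000 shift x -31.9 y -62.9 z 110.0 gap 0.0297 gf 35.0 tilt [-3.e-03  2.e-04 -1.e+00] F [ 1.1  0.2 -1.9] J [ 0.35  0.53 -0.24  1.63  0.14  1.    1.64]
```

```bash
python3 -m jog '[[[-16,-30,0,0],[-13,-25,0,0],[0,0,0,0],[0,0,0,0]]]' | tail -1
python3 go.py .6607 -.2026 0 .230
```

```text
gripper_force: 35.0
t 5.65 yaw -0.09 turn -0.001 shift x -3.5 y -9.0 z 109.7 gap 0.0297 gf 35.0 tilt [-0.0036  0.001  -1.    ] F [-0.2 -0.2 -2.8] J [ 0.4   0.6  -0.22  1.51  0.14  1.05  1.71]
```

```bash
python3 -m jog '[[[-3.5,-9,10,0],[0,0,25,0],[0,0,25,0],[0,0,25,0],[0,0,12,0]]]' | tail -1
python3 -m jog '[[[0,0,0,0]]]' | tail -1
python3 go.py .6607 -.2026 0 .230
python3 - <<'E'
from bench import grab_frame
import cv2
f=grab_frame("side"); cv2.imwrite("pics/s2.png",cv2.resize(f["color"][180:380,260:460,::-1],None,fx=2.5,fy=2.5,interpolation=cv2.INTER_CUBIC))
E
```

```text
gripper_force: 35.0
gripper_force: 35.0
t 6.25 yaw 0.09 turn 0.002 shift x -0.5 y -1.6 z 12.2 gap 0.0296 gf 35.0 tilt [-0.005   0.0017 -1.    ] F [-0.1  0.9 -1.8] J [ 0.4   0.72 -0.2   1.55  0.17  0.89  1.7 ]
```

View pics/s2.png

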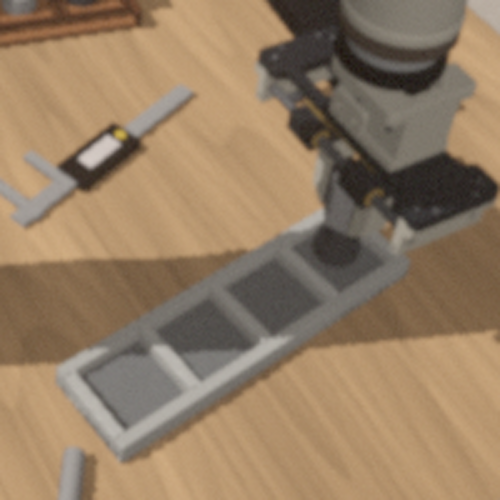

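The foot at crop (338,250) hangs inside the farthest compartment, whose floor centre is near (336,256). I'll lower and release.

```bash
python3 -m jog '[[[0,-1,5,0],[0,0,4,0],[0,0,1,0],[0,0,0,0]]]' | tail -3
python3 go.py .6607 -.2026 0 .230
python3 -m jog '[[[0,0,1,0],[0,0,0,0]]]' | tail -4
python3 go.py .6607 -.2026 0 .230
```

```text
ft_force: [0.1, 0.1, -3.1]
finger_gap: 0.0298
gripper_force: 35.0
t 6.70 yaw 0.01 turn 0.000 shift x 0.8 y 0.5 z 5.5 gap 0.0298 gf 35.0 tilt [ 3.e-04 -1.e-04 -1.e+00] F [ 0.1  0.1 -3.1] J [ 0.4   0.73 -0.2   1.55  0.17  0.88  1.7 ]
orientation: [0.0, -0.0, 1.0, -0.0]
ft_force: [-0.2, -0.5, -1.7]
finger_gap: 0.03
gripper_force: 35.0
t 6.90 yaw 0.01 turn 0.000 shift x 0.8 y 0.4 z 4.3 gap 0.0300 gf 35.0 tilt [ 2.e-04 -0.e+00 -1.e+00] F [-0.2 -0.5 -1.7] J [ 0.4   0.73 -0.2   1.55  0.18  0.88  1.7 ]
```

```bash
python3 -m jog '[[[0,0,3,0],[0,0,0,0],[0,0,1,0],[0,0,0,0]]]' | egrep 'pos|ft_f'
python3 -m jog '[[[0,0,1,0],[0,0,0,0]]]' | egrep 'pos|ft_f'
```

```text
position: [0.6614, -0.203, 0.23]
ft_force: [0.5, 0.6, -1.6]
position: [0.6616, -0.203, 0.2293]
ft_force: [0.3, -0.1, -1.8]
```

```bash
python3 -m jog '[[[0,0,1,0],[0,0,0,0]]]' | egrep 'pos|ft_f'
python3 -m jog '[[[0,0,0.7,0],[0,0,0,0]]]' | egrep 'pos|ft_f'
```

```text
position: [0.6617, -0.203, 0.2293]
ft_force: [-1.5, 0.3, 5.0]
position: [0.6617, -0.2029, 0.2293]
ft_force: [-4.0, 1.7, 8.8]
```

```bash
python3 -m jog '[[[0,0,0,0],[0,0,0,0],[0,0,0,0],[0,0,0,0]]]' 80 | tail -2
python3 -m jog '[[[0,0,-15,0],[0,0,-30,0],[0,0,-30,0.12],[0,0,-25,0.12],[0,0,0,0.12]]]' 0 | tail -2
python3 -m jog '[[[0,0,0,0.123],[0,0,0,0]]]' | tail -2
python3 go.py .5018 .2126 -27.7 .237
```

```text
finger_gap: 0.0575
gripper_force: 0.0
finger_gap: 0.0907
gripper_force: 0.0
finger_gap: 0.0919
gripper_force: 0.0
t 9.00 yaw -27.71 turn -0.000 shift x 334.7 y 293.5 z 92.1 gap 0.0919 gf 0.0 tilt [ 1.6e-03 -6.0e-04 -1.0e+00] F [-0.1 -0.1 -0. ] J [ 0.33  0.61 -0.11  1.51  0.07  1.02  1.29]
```

```bash
python3 -m jog '[[[30,27,0,0],[30,27,0,0],[30,27,0,0],[30,27,0,0],[30,27,0,0]]]' | tail -1
python3 -m jog '[[[30,27,0,0],[30,27,0,0],[30,27,0,0],[30,27,0,0],[30,27,0,0]]]' | tail -1
python3 -m jog '[[[20,14,0,0],[0,0,0,0],[0,0,0,0]]]' | tail -1
python3 go.py .5018 .2126 -27.7 .237
```

```text
gripper_force: 0.0
gripper_force: 0.0
gripper_force: 0.0
t 10.30 yaw -27.42 turn 0.005 shift x 14.0 y 9.6 z 90.9 gap 0.0916 gf 0.0 tilt [ 5.e-04 -2.e-04 -1.e+00] F [-0.3 -1.3 -0.9] J [-0.24  0.39 -0.22  1.89  0.11  0.88  0.58]
```

```bash
python3 -m jog '[[[14,10,5,0],[0,0,20,0],[0,0,20,0],[0,0,20,0],[0,0,15,0]]]' | tail -1
python3 -m jog '[[[0,0,0,0]]]' | tail -1
python3 go.py .5018 .2126 -27.7 .237
```

```text
gripper_force: 0.0
gripper_force: 0.0
t 10.90 yaw -27.73 turn -0.000 shift x 0.9 y 1.7 z 8.5 gap 0.0917 gf 0.0 tilt [-0.0035 -0.0021 -1.    ] F [ 0.5 -0.  -0.3] J [-0.28  0.51 -0.21  1.94  0.15  0.72  0.51]
```

```bash
python3 -m jog '[[[0.5,1,8,0],[0,0,0,0],[0,0,0,0]]]' | tail -1
python3 go.py .5018 .2126 -27.7 .237
python3 -m jog '[[[0,0,0,0],[0,0,0,0],[0,0,0,0],[0,0,0,0],[0,0,0,0]]]' 160 30 | tail -2
python3 go.py .5018 .2126 -27.7 .237
```

```text
gripper_force: 0.0
t 11.20 yaw -27.65 turn 0.001 shift x 0.1 y -1.2 z 3.0 gap 0.0918 gf 0.0 tilt [ 8.e-04  3.e-04 -1.e+00] F [-0.4 -0.  -0.5] J [-0.29  0.52 -0.2   1.94  0.16  0.7   0.5 ]
finger_gap: 0.0563
gripper_force: 0.0
t 11.70 yaw -27.66 turn 0.001 shift x -0.1 y -1.0 z 2.6 gap 0.0563 gf 0.0 tilt [ 1.e-04  1.e-04 -1.e+00] F [-0.4 -1.   0.8] J [-0.29  0.52 -0.2   1.94  0.16  0.7   0.5 ]
```

```bash
python3 -m jog '[[[0,-1,2.5,0],[0,0,0,0],[0,0,0,0],[0,0,0,0],[0,0,0,0]]]' 255 35 | tail -2
python3 -m jog '[[[0,0,0,0],[0,0,0,0]]]' | tail -2
python3 go.py .5018 .2126 -27.7 .237
python3 -m jog '[[[0,0,-20,0],[0,0,-30,-0.12],[0,0,-30,-0.12],[0,0,-25,-0.12],[0,0,0,-0.12]]]' | tail -3
python3 go.py .5916 -.2134 0 .345
```

```text
finger_gap: 0.0298
gripper_force: 35.0
finger_gap: 0.0298
gripper_force: 35.0
t 12.40 yaw -27.66 turn 0.001 shift x -0.2 y 0.1 z -0.1 gap 0.0298 gf 35.0 tilt [-3.e-04 -1.e-04 -1.e+00] F [-0.6  0.7 -2.6] J [-0.29  0.52 -0.2   1.94  0.16  0.69  0.5 ]
ft_force: [-0.0, 0.8, -2.5]
finger_gap: 0.0294
gripper_force: 35.0
t 12.90 yaw 0.12 turn 0.002 shift x -88.8 y -426.7 z 0.7 gap 0.0294 gf 35.0 tilt [ 0.0059  0.002  -1.    ] F [-0.   0.8 -2.5] J [-0.17  0.37 -0.35  1.87  0.16  0.92  0.99]
```

```bash
python3 -m jog '[[[-5,-25,0,0],[-9,-40,0,0],[-9,-40,0,0],[-9,-40,0,0],[-9,-40,0,0]]]' | tail -1
python3 -m jog '[[[-9,-40,0,0],[-9,-40,0,0],[-9,-40,0,0],[-9,-40,0,0],[-9,-40,0,0]]]' | tail -1
python3 -m jog '[[[-3,-25,0,0],[0,0,0,0],[0,0,0,0]]]' | tail -1
python3 go.py .5916 -.2134 0 .230
```

```text
gripper_force: 35.0
gripper_force: 35.0
gripper_force: 35.0
t 14.20 yaw -0.27 turn -0.005 shift x -2.6 y -15.2 z 111.2 gap 0.0294 gf 35.0 tilt [-1.6e-03  8.0e-04 -1.0e+00] F [ 0.7  0.2 -1.4] J [ 0.43  0.49 -0.19  1.69  0.11  0.98  1.76]
```

```bash
python3 -m jog '[[[-2.5,-15,5,0],[0,0,25,0],[0,0,25,0],[0,0,25,0],[0,0,20,0]]]' | tail -1
python3 -m jog '[[[0,0,0,0],[0,0,0,0]]]' | tail -1
python3 go.py .5916 -.2134 0 .230
```

```text
gripper_force: 35.0
gripper_force: 35.0
t 14.90 yaw -0.09 turn -0.002 shift x 0.5 y -1.3 z 11.8 gap 0.0300 gf 35.0 tilt [-9.e-04  5.e-04 -1.e+00] F [-0.9 -0.4 -2.7] J [ 0.43  0.63 -0.17  1.73  0.14  0.8   1.76]
```

```bash
python3 -m jog '[[[0,-1,6,0],[0,0,5,0],[0,0,0,0],[0,0,0,0]]]' | egrep 'pos|ft_f'
python3 -m jog '[[[0,0,1,0],[0,0,0,0]]]' | egrep 'pos|ft_f'
python3 -m jog '[[[0,0,1,0],[0,0,0,0]]]' | egrep 'pos|ft_f'
```

```text
position: [0.592, -0.2136, 0.2313]
ft_force: [0.4, -0.8, -2.2]
position: [0.5921, -0.2136, 0.2302]
ft_force: [0.4, 0.1, -2.0]
position: [0.592, -0.2136, 0.229]
ft_force: [0.2, -0.4, -2.6]
```

```bash
python3 -m jog '[[[0,0,0.8,0],[0,0,0,0]]]' | egrep 'pos|ft_f'
```

```text
position: [0.5921, -0.2135, 0.2289]
ft_force: [-2.0, 0.9, 4.4]
```

```bash
python3 -m jog '[[[0,0,0,0],[0,0,0,0],[0,0,0,0],[0,0,0,0]]]' 80 | tail -2
python3 -m jog '[[[0,0,-15,0],[0,0,-30,0],[0,0,-30,0.115],[0,0,-25,0.112],[0,0,0,0]]]' 0 | tail -2
python3 go.py .563 .194 -13 .237
```

```text
finger_gap: 0.057
gripper_force: 0.0
finger_gap: 0.0917
gripper_force: 0.0
t 16.80 yaw -13.30 turn -0.005 shift x 121.8 y 390.6 z 96.9 gap 0.0917 gf 0.0 tilt [ 0.0084 -0.0028 -1.    ] F [ 0.8 -0.1 -0.3] J [ 0.4   0.51 -0.13  1.68  0.08  0.96  1.58]
```

```bash
python3 -m jog '[[[12,39,0,0],[12,39,0,0],[12,39,0,0],[12,39,0,0],[12,39,0,0]]]' | tail -1
python3 -m jog '[[[12,39,0,0],[12,39,0,0],[12,39,0,0],[12,39,0,0],[10,30,0,0]]]' | tail -1
python3 -m jog '[[[0,0,0,0],[0,0,0,0]]]' | tail -1
python3 go.py .563 .194 -13 .237
```

```text
gripper_force: 0.0
gripper_force: 0.0
gripper_force: 0.0
t 18.00 yaw -12.96 turn 0.001 shift x 2.3 y 8.4 z 91.1 gap 0.0917 gf 0.0 tilt [-5.e-04 -2.e-04 -1.e+00] F [-0.6  0.5 -0.9] J [-0.18  0.46 -0.24  1.77  0.13  0.92  0.87]
```

```bash
python3 -m jog '[[[2.5,8.5,5,0],[0,0,20,0],[0,0,20,0],[0,0,20,0],[0,0,15,0]]]' | tail -1
python3 -m jog '[[[0,0,8,0],[0,0,0,0],[0,0,0,0]]]' | tail -1
python3 go.py .563 .194 -13 .237
```

```text
gripper_force: 0.0
gripper_force: 0.0
t 18.80 yaw -13.18 turn -0.003 shift x 0.9 y 0.7 z 3.6 gap 0.0917 gf 0.0 tilt [ 6.e-04  2.e-04 -1.e+00] F [-0.4  0.4 -0.5] J [-0.21  0.58 -0.21  1.81  0.17  0.76  0.83]
```

```bash
python3 -m jog '[[[1,0.5,3,0],[0,0,0,0],[0,0,0,0],[0,0,0,0],[0,0,0,0]]]' 160 35| tail -2
python3 -m jog '[[[0,0,0,0],[0,0,0,0],[0,0,0,0],[0,0,0,0],[0,0,0,0]]]' 255 35 | tail -2
python3 -m jog '[[[0,0,0,0],[0,0,0,0]]]' | tail -2
python3 go.py .563 .194 -13 .237
```

```text
finger_gap: 0.0566
gripper_force: 0.0
finger_gap: 0.0183
gripper_force: 35.0
finger_gap: 0.0189
gripper_force: 35.0
t 20.00 yaw -13.16 turn -0.003 shift x -0.5 y 0.2 z 0.1 gap 0.0189 gf 35.0 tilt [-2.e-04  1.e-04 -1.e+00] F [ 0.2  0.1 -1.6] J [-0.21  0.59 -0.21  1.82  0.17  0.76  0.82]
```

```bash
python3 -m jog '[[[0,0,-10,0],[0,0,-20,0],[0,0,-25,0],[0,0,-25,0],[0,0,-25,0]]]' | tail -3
python3 -m jog '[[[0,0,0,0],[0,0,0,0]]]' | tail -3
python3 go.py .563 .194 -13 .345
python3 - <<'E'
from bench import grab_frame
import cv2
f=grab_frame("side"); cv2.imwrite("pics/s3.png",cv2.resize(f["color"][60:220,180:340,::-1],None,fx=3.5,fy=3.5,interpolation=cv2.INTER_CUBIC))
E
```

```text
ft_force: [1.1, 0.1, -1.6]
finger_gap: 0.0186
gripper_force: 35.0
ft_force: [-0.1, -0.1, -1.8]
finger_gap: 0.0185
gripper_force: 35.0
t 20.70 yaw -13.17 turn -0.003 shift x -0.4 y 0.4 z -2.3 gap 0.0185 gf 35.0 tilt [ 1.e-03  1.e-04 -1.e+00] F [-0.1 -0.1 -1.8] J [-0.19  0.45 -0.24  1.76  0.13  0.95  0.86]
```

View pics/s3.png

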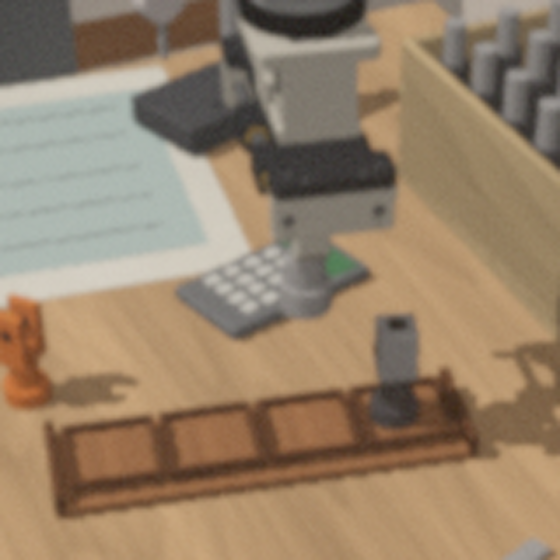

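The shaft is held at crop (305,280), roughly upright, and only the square part is left on the tray at (395,365). I'll carry on to the rack.

```bash
python3 -m jog '[[[0,0,0,-0.08],[0,0,0,-0.08],[0,0,0,-0.07]]]' | tail -1
python3 go.py .5224 -.2242 0 .345
python3 -m jog '[[[2,-15,0,0],[4,-28,0,0],[4,-38,0,0],[4,-38,0,0],[4,-38,0,0]]]' | tail -1
python3 -m jog '[[[4,-38,0,0],[4,-38,0,0],[4,-38,0,0],[4,-38,0,0],[4,-38,0,0]]]' | tail -1
python3 go.py .5224 -.2242 0 .230
```

```text
gripper_force: 35.0
t 21.05 yaw 0.20 turn 0.003 shift x 39.4 y -417.7 z -4.8 gap 0.0190 gf 35.0 tilt [-0.0035 -0.0011 -1.    ] F [-0.5 -0.3 -1.8] J [-0.15  0.46 -0.29  1.76  0.15  0.95  1.07]
gripper_force: 35.0
gripper_force: 35.0
t 22.05 yaw -0.17 turn -0.003 shift x 0.5 y -68.5 z 111.2 gap 0.0187 gf 35.0 tilt [-2.2e-03  1.0e-04 -1.0e+00] F [ 1.5  0.2 -1.2] J [ 0.39  0.36 -0.18  1.88  0.08  0.91  1.74]
```

```bash
python3 -m jog '[[[0,-30,0,0],[0,-25,0,0],[0,-10,0,0],[0,0,0,0],[0,0,0,0]]]' | tail -1
python3 go.py .5224 -.2242 0 .230
```

```text
gripper_force: 35.0
t 22.55 yaw 0.02 turn 0.000 shift x 2.0 y -7.2 z 111.7 gap 0.0186 gf 35.0 tilt [-0.0011  0.0015 -1.    ] F [ 0.6  0.6 -1.9] J [ 0.47  0.4  -0.16  1.83  0.07  0.92  1.85]
```

```bash
python3 -m jog '[[[2,-7,5,0],[0,0,25,0],[0,0,25,0],[0,0,25,0],[0,0,20,0]]]' | tail -1
python3 -m jog '[[[0,0,0,0],[0,0,0,0]]]' | tail -1
python3 go.py .5224 -.2242 0 .230
python3 - <<'E'
from bench import grab_frame
import cv2
f=grab_frame("side"); cv2.imwrite("pics/s4.png",cv2.resize(f["color"][180:380,240:440,::-1],None,fx=3,fy=3,interpolation=cv2.INTER_CUBIC))
E
```

```text
gripper_force: 35.0
gripper_force: 35.0
t 23.25 yaw 0.08 turn 0.001 shift x 0.3 y 0.2 z 12.1 gap 0.0190 gf 35.0 tilt [-9.e-04  7.e-04 -1.e+00] F [ 0.6 -0.  -1.6] J [ 0.47  0.54 -0.14  1.88  0.11  0.73  1.84]
```

View pics/s4.png

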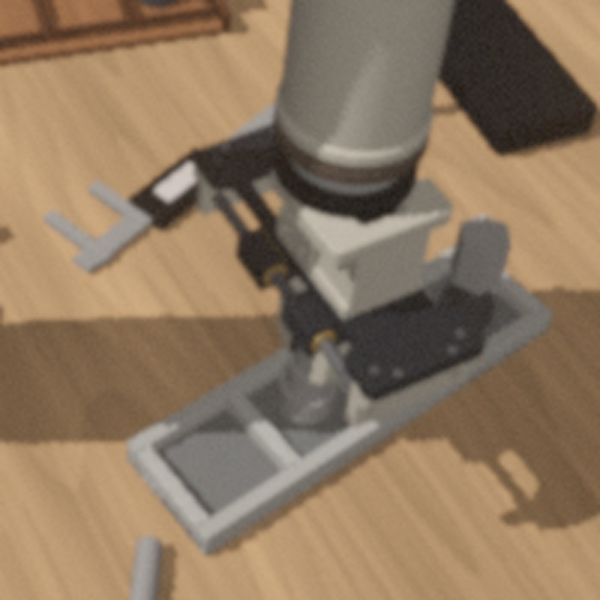

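The shaft foot at crop (308,403) hangs in the second compartment, and the hexhead stands upright behind at (480,260). Lowering now.

```bash
python3 -m jog '[[[0,0,6,0],[0,0,5,0],[0,0,0,0],[0,0,0,0]]]' | egrep 'pos|ft_f'
python3 -m jog '[[[0,0,1,0],[0,0,0,0]]]' | egrep 'pos|ft_f'
python3 -m jog '[[[0,0,0.7,0],[0,0,0,0]]]' | egrep 'pos|ft_f'
```

```text
position: [0.5226, -0.2252, 0.2313]
ft_force: [-0.5, -0.2, -1.6]
position: [0.5226, -0.2252, 0.2302]
ft_force: [-0.2, -1.2, -1.1]
position: [0.5226, -0.2252, 0.2295]
ft_force: [-0.9, -0.5, -1.6]
```

```bash
python3 -m jog '[[[0,0,0.7,0],[0,0,0,0]]]' | egrep 'pos|ft_f'
python3 -m jog '[[[0,0,0.5,0],[0,0,0,0]]]' | egrep 'pos|ft_f'
```

```text
position: [0.5227, -0.2252, 0.2291]
ft_force: [-0.7, 0.3, 0.3]
position: [0.5228, -0.2251, 0.2291]
ft_force: [-2.5, 1.3, 6.2]
```

Contact. Release, then go for the square part.

```bash
python3 -m jog '[[[0,0,0,0],[0,0,0,0],[0,0,0,0],[0,0,0,0]]]' 80 | tail -2
python3 -m jog '[[[0,0,-15,0],[0,0,-30,0],[0,0,-30,0.11],[0,0,-25,0.11],[0,0,0,0.113]]]' 0 | tail -2
python3 go.py .6248 .1785 -19.1 .237
```

```text
finger_gap: 0.0459
gripper_force: 0.0
finger_gap: 0.0861
gripper_force: 0.0
t 25.40 yaw -19.33 turn -0.004 shift x 37.3 y 414.9 z 96.6 gap 0.0861 gf 0.0 tilt [ 0.0078 -0.0028 -1.    ] F [ 0.3 -0.5 -0.6] J [ 0.42  0.41 -0.08  1.83  0.04  0.9   1.56]
```

```bash
python3 -m jog '[[[4,40,0,0],[4,40,0,0],[4,40,0,0],[4,40,0,0],[4,40,0,0]]]' | tail -1
python3 -m jog '[[[4,40,0,0],[4,40,0,0],[4,40,0,0],[4,40,0,0],[2,35,0,0]]]' | tail -1
python3 -m jog '[[[0,0,0,0],[0,0,0,0]]]' | tail -1
python3 go.py .6248 .1785 -19.1 .237
```

```text
gripper_force: 0.0
gripper_force: 0.0
gripper_force: 0.0
t 26.60 yaw -18.92 turn 0.003 shift x -3.3 y 18.8 z 92.0 gap 0.0921 gf 0.0 tilt [ 4.e-04  2.e-04 -1.e+00] F [-0.6 -0.3 -0. ] J [-0.17  0.53 -0.18  1.66  0.11  0.96  0.86]
```

```bash
python3 -m jog '[[[-3.5,19,0,0],[0,0,20,0],[0,0,20,0],[0,0,20,0],[0,0,20,0]]]' | tail -1
python3 -m jog '[[[0,0,8,0],[0,0,0,0],[0,0,0,0]]]' | tail -1
python3 go.py .6248 .1785 -19.1 .237
```

```text
gripper_force: 0.0
gripper_force: 0.0
t 27.40 yaw -19.13 turn -0.000 shift x 1.5 y 1.5 z 4.3 gap 0.0920 gf 0.0 tilt [ 9.e-04 -1.e-04 -1.e+00] F [0.3 0.7 0.8] J [-0.2   0.66 -0.16  1.67  0.13  0.83  0.82]
```

```bash
python3 -m jog '[[[1.5,1.5,4,0],[0,0,0,0],[0,0,0,0],[0,0,0,0],[0,0,0,0]]]' 160 35| tail -2
python3 -m jog '[[[0,0,0,0],[0,0,0,0],[0,0,0,0],[0,0,0,0],[0,0,0,0]]]' 255 35 | tail -2
python3 -m jog '[[[0,0,0,0],[0,0,0,0]]]' | tail -2
python3 go.py .6248 .1785 -19.1 .237
python3 -m jog '[[[0,0,-10,0],[0,0,-25,0],[0,0,-25,-0.11],[0,0,-25,-0.11],[0,0,-20,-0.113]]]' | tail -3
python3 go.py .4533 -.235 0 .345
```

```text
finger_gap: 0.0565
gripper_force: 0.0
finger_gap: 0.028
gripper_force: 35.0
finger_gap: 0.0279
gripper_force: 35.0
t 28.60 yaw -19.06 turn 0.001 shift x -0.7 y -0.8 z -0.7 gap 0.0279 gf 35.0 tilt [ 1.e-04  3.e-04 -1.e+00] F [ 0.   0.9 -1.1] J [-0.21  0.66 -0.16  1.67  0.13  0.82  0.81]
ft_force: [0.5, 0.3, -3.8]
finger_gap: 0.0277
gripper_force: 35.0
t 29.10 yaw 0.27 turn 0.005 shift x 170.9 y -414.1 z -1.9 gap 0.0277 gf 35.0 tilt [ 4.e-04 -4.e-04 -1.e+00] F [ 0.5  0.3 -3.8] J [-0.13  0.54 -0.26  1.61  0.16  1.01  1.13]
```

```bash
python3 -m jog '[[[9,-22,0,0],[15,-37,0,0],[15,-37,0,0],[15,-37,0,0],[15,-37,0,0]]]' | tail -1
python3 -m jog '[[[15,-37,0,0],[15,-37,0,0],[15,-37,0,0],[15,-37,0,0],[15,-37,0,0]]]' | tail -1
python3 -m jog '[[[15,-32,0,0],[8,-15,0,0],[0,0,0,0],[0,0,0,0]]]' | tail -1
python3 go.py .4533 -.235 0 .230
```

```text
gripper_force: 35.0
gripper_force: 35.0
gripper_force: 35.0
t 30.50 yaw -0.05 turn -0.001 shift x 3.9 y -12.3 z 111.5 gap 0.0280 gf 35.0 tilt [-1.e-04  5.e-04 -1.e+00] F [-0.4  0.9 -2.8] J [ 0.52  0.3  -0.14  1.97  0.05  0.88  1.92]
```

```bash
python3 -m jog '[[[4,-12,5,0],[0,0,20,0],[0,0,25,0],[0,0,25,0],[0,0,22,0]]]' | tail -1
python3 -m jog '[[[0,0,0,0],[0,0,0,0]]]' | tail -1
python3 go.py .4533 -.235 0 .230
```

```text
gripper_force: 35.0
gripper_force: 35.0
t 31.20 yaw 0.08 turn 0.001 shift x 0.3 y -0.6 z 14.1 gap 0.0277 gf 35.0 tilt [-1.e-03  7.e-04 -1.e+00] F [ 0.5 -0.5 -3.1] J [ 0.52  0.46 -0.12  2.02  0.09  0.67  1.92]
```

```bash
python3 -m jog '[[[0,0,6,0],[0,0,6,0],[0,0,0,0],[0,0,0,0]]]' | egrep 'pos|ft_f'
python3 -m jog '[[[0,0,1,0],[0,0,0,0]]]' | egrep 'pos|ft_f'
python3 -m jog '[[[0,0,0.7,0],[0,0,0,0]]]' | egrep 'pos|ft_f'
```

```text
position: [0.4535, -0.2348, 0.2325]
ft_force: [0.5, 0.5, -2.4]
position: [0.4535, -0.2348, 0.2314]
ft_force: [-0.3, 0.2, -2.8]
position: [0.4534, -0.2348, 0.2306]
ft_force: [0.3, 0.1, -3.3]
```

```bash
python3 -m jog '[[[0,0,0.7,0],[0,0,0,0]]]' | egrep 'pos|ft_f'
python3 -m jog '[[[0,0,0.5,0],[0,0,0,0]]]' | egrep 'pos|ft_f'
```

```text
position: [0.4534, -0.2347, 0.2298]
ft_force: [-0.4, -0.5, -3.6]
position: [0.4534, -0.2347, 0.2293]
ft_force: [0.7, 0.5, -2.9]
```

```bash
python3 -m jog '[[[0,0,0.6,0],[0,0,0,0]]]' | egrep 'pos|ft_f'
python3 -m jog '[[[0,0,0.4,0],[0,0,0,0]]]' | egrep 'pos|ft_f'
```

```text
position: [0.4534, -0.2347, 0.2287]
ft_force: [0.1, 0.2, -3.3]
position: [0.4534, -0.2347, 0.2284]
ft_force: [-0.6, -0.2, -2.7]
```

```bash
python3 -m jog '[[[0,0,0.5,0],[0,0,0,0]]]' | egrep 'pos|ft_f'
python3 -m jog '[[[0,0,0.5,0],[0,0,0,0]]]' | egrep 'pos|ft_f'
```

```text
position: [0.4535, -0.2348, 0.2282]
ft_force: [-1.4, 0.7, 1.0]
position: [0.4535, -0.2347, 0.2282]
ft_force: [-3.1, 1.6, 7.6]
```

Contact. I'll release, back away toward +y and take a final look.

```bash
python3 -m jog '[[[0,0,0,0],[0,0,0,0],[0,0,0,0],[0,0,0,0]]]' 80 | tail -2
python3 -m jog '[[[0,0,-15,0],[0,0,-30,0],[0,0,-30,0],[0,0,-30,0],[0,0,-30,0]]]' 0 | tail -2
python3 -m jog '[[[0,40,0,0],[0,40,0,0],[0,40,0,0],[0,40,0,0],[0,40,0,0]]]' | tail -2
python3 -m jog '[[[0,40,0,0],[0,40,0,0],[0,0,0,0],[0,0,0,0],[0,0,0,0]]]' | tail -2
python3 - <<'E'
from h import *
from bench import grab_frame
import cv2
f=grab_frame("side"); g=grab_frame("top")
a=cv2.resize(f["color"][200:370,270:440,::-1],None,fx=2.4,fy=2.4,interpolation=cv2.INTER_CUBIC)
b=cv2.resize(g["color"][120:280,350:440,::-1],None,fx=2.55,fy=2.55,interpolation=cv2.INTER_CUBIC)
b=cv2.resize(b,(b.shape[1],a.shape[0])); cv2.imwrite("pics/end.png",np.hstack([a,b]))
q=cloud(f).reshape(-1,3)
for n,x,y in [("hex",.6607,-.2026),("fork",.5916,-.2134),("shaft",.5224,-.2242),("sq",.4533,-.235)]:
    h=q[(np.hypot(q[:,0]-x,q[:,1]-y)<.03)&(q[:,2]>.08)]; print(n,h.mean(0).round(4),h[:,2].max().round(3))
E
```

```text
finger_gap: 0.0551
gripper_force: 0.0
finger_gap: 0.0907
gripper_force: 0.0
finger_gap: 0.092
gripper_force: 0.0
finger_gap: 0.0913
gripper_force: 0.0
hex [ 0.6591 -0.205   0.0869] 0.09
fork [ 0.5895 -0.2152  0.0859] 0.091
shaft [ 0.5211 -0.227   0.0867] 0.09
sq [ 0.4521 -0.237   0.0867] 0.091
```

View pics/end.png

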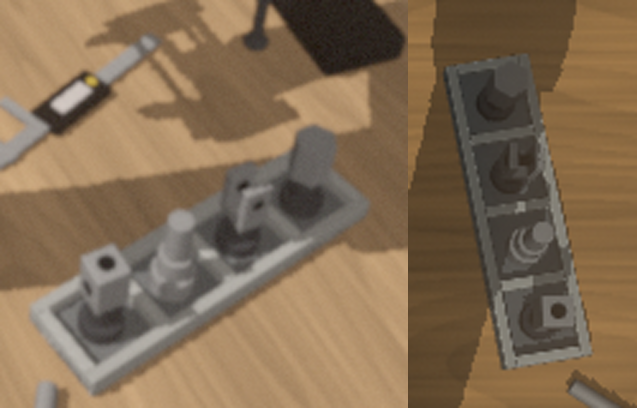

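All four parts stand upright in their compartments: square at (100,290), shaft (178,255), fork (242,215) and hexhead (310,170), near to far. Their tops are at about 0.088 m, and the gripper is clear.

```bash
python3 -c "
from bench import workorder; print(workorder.close_job())"
```

```text
the job is handed in; nothing more can be done
None
```

The job is handed in: all four parts stand upright and released in the rack in reverse order (near to far: square, shaft, fork, hexhead), confirmed in the final camera images.

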